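# Eject the stain tray with the release pin

### The arm

A 6-joint arm with a two-finger parallel gripper is mounted at the origin on the work surface. World frame = base frame: x ahead of the robot, y to its left, z up, the work surface at z = 0. Lengths are in mm, angles in rad, forces in N, time in s.
With the tool pointing down it reaches from about 350 to 950 mm from the base axis. Payload 17.4 kg.
Tool frame: the origin (TCP) lies between the finger pads; the fingertips stand 8 mm ahead of it and the grasp point (between the pads) lies 11 mm behind it; z points along the fingers, y is the line along which they close (so a half turn about z gives the same grasp; the last joint's range is limited). The gripper opens to 93 mm and grips with 3 to 60 N. Pads are 15 mm wide; open, the fingers measure 128 mm over their backs; the gripper's body (75 mm by 188 mm) begins 65 mm behind the grasp point.
Start: joints at [-1.369, 0.116, 1.442, -0, 1.584, -0.038], TCP at [160.308, -655.693, 226.646] pointing down, gripper open.
Joint ranges: [-2.83, 2.83], [-0.83, 2.19], [0.07, 2.5], [-1.14, 4.28], [0.01, 3], [-2.97, 2.97]. Speed limits (rad/s): [1.89, 1.89, 2.22, 3.14, 3.14, 3.14].

### API

Orientations are given as a unit quaternion [x, y, z, w].
In Python, from cell import state, get_image, sign_off, recognise gives the robot as it stands.
- The arm moves only by the tool step_arm, never from a script. Its argument "increments" is a list that holds one entry, the list of rows, each a list of 4 numbers: the shift along the tool's x, y, z in m, then the turn about the tool's z in degrees. A call has 1 to 8 rows; each row is the pose to reach, as a shift and turn from the pose commanded when the call began, along the tool's axes at that moment; what a row does not reach only later rows make up. A row lasts 1/10 s, in which the tool goes at most 50 mm and 8.59 degrees, less where a joint would pass 70% of its speed; a pose out of reach is approached as far as the arm can. A call with a gripper value outside its range is refused whole. "gripper" is the gripper command: -1 is fully open, 1 is shut, values between are in proportion, set as the call begins (left out, the last holds). The fingers move at their own pace and stop on an object; the grip force is fixed at half the most. Time passes only in rows, so rows that repeat a pose let the fingers close. It gives the time, the measured TCP pose, the force, the opening and the grip force at its end, in the units of the state.
- state(): the state, without advancing time (a new reading comes with each control period).
- get_image(name): name is "side" or "top"; returns a dict with "img" (420x560x3 uint8, red, green, blue), "intrinsics" (3x3 intrinsics, pixels), "origin" and "attitude" of the camera in the world. Camera axes: x right, y up, looking along -z (the intrinsics and any distortion apply to the point x, -y, -z); pixel columns grow to the right and rows downward; lengths in mm; the calibration is good to about 2 mm. A picture is of the moment at which its call begins. There is no depth.
- sign_off(): hands the job in; it is judged then, once.
Trained networks look in a picture, given as the dict that the camera call returned (one of the last four; its "shot" number tells which), for a name from the list of things; names that differ only in an ending like _2 or _b are one class to them, and where a whole thing is asked for, a point or a joint stands for the part that bears it (a point fixed in the world has none). Each returns a list of dicts, best first, with "p" (0 to 1); they miss things now and then, are a little off and sometimes report something else, mostly with a low value. They report only what shows in the picture. A call takes as long as a camera call. They do not tell look-alikes from the thing itself.
- recognise(picture, name): "location" ([x, y, z] in mm, in world coordinates, good to about 4 mm: the middle of the surface that is visible of it).
The state is a dict: "clock": time; "q": joint angles; "qvel": joint speeds; "effort": joint torques, N m; "eef_pos": TCP position; "orientation": TCP orientation; "contact_force": force on the tool from outside, world axes, zero at the start; "wrist_torque": the same for the moment, N m; "gripper_width": finger opening in mm; "finger_force": force on a finger pad.
Only numpy, scipy, OpenCV 4.12 (cv2) and the standard library are available. Lean on these libraries where they do the work, as an engineer would, in place of code of your own. Each camera call takes 0.05 s, during which the arm holds its last target. There are 200 camera calls.

### The job

Take the release pin out of the tool rack and push it down through the round hole in the lid of the taller of the two grey steel tray boxes, pressing the hidden catch so that its tray springs out. Then hang the pin back upright in the rack hole it came from and let go; the lower box must stay shut.

Things in the scene. Friction and masses are not known exactly. Their poses are not given: they have to be found in the camera images.
- pin: Release pin: steel shaft 8 mm thick and 70 mm long, above it a round steel collar 38 mm wide and 5 mm thick, then a plain straight cylindrical wooden handle 22 mm thick and 60 mm long; 0.11 kg. Origin at the shaft's tip (bottom), z up the shaft: collar from 70 to 75 mm, handle from 75 to 135 mm. Starts upright, hanging by its collar centred in a rack hole, tip 20 mm above the bench.
- rack: Plywood rack fixed to the bench: a shelf 64 x 214 mm, top at 90 mm, open front and back, with three 20 mm holes 70 mm apart along its y. Origin under its centre, on the bench. Holds, in any order, the pin, a pestle (ball grip, thick white shaft) and a scraper (square grip, flat blade), all with like collars; grips end at most 65 mm above the shelf.
- tall_box_hole (a point): Centre of the 24 mm round hole, at the lid's upper face, in the taller box: grey steel, fixed, 160 mm deep (x), 130 wide (y), 100 high. The hole is 45 mm behind the lid's centre; z up, -x is the front where the tray comes out. Lid 4 mm thick. A level sprung catch plate, 30 x 44 mm, lies centred 30 mm below the lid's upper face.
- tray (a joint): How far the taller box's tray is out, m: 0 latched (reads under 0.002), 0.045 fully out. The catch plate under the hole needs 3 to 7 N, frees the tray after 6 to 7 mm of travel and stops hard at 12 mm (42 mm below the lid's upper face); it springs back up. Once freed, the tray is pushed out by its own spring within half a second and stays out.
- low_tray (a joint): How far the lower box's tray is out, m: 0 latched shut, as it must stay. That box looks the same, with the same hole and catch, but is only 70 mm high. The two boxes stand one on either side of the rack and may change places.
Things that resemble listed ones, but are neither listed nor needed, are in the scene too. What is shaped like the pin but pink or yellow is not meant. What is shaped like the part that bears tall_box_hole but blue is not meant.

How it is judged:
By the outcome, as a careful person would: the job done as asked, in the order asked, and still so for the second after the job is handed in, with the robot touching nothing.
It also fails if it takes over 45 s, if anything falls off the work surface, if the arm or the gripper's body presses on something with over 40 N, if the wrist force passes 120 N, or if a joint passes its speed limit or range.

## Working session

There is one attempt and no reset: what is moved stays moved. The work goes in short steps, Python scripts to look and compute and a tool call to move; the robot and the scene stay as the last step left them, time stands still between calls to the robot, and variables do not carry over. Pictures are saved under pics/ and viewed, at most 10 in all, crops included, and the job is handed in when it is done.

Besides the shell and the picture viewer there is one more tool, called by a JSON object that holds its "fn" and its "kwargs", one argument or row to a line. step_arm: Moves the arm, as the interface text tells. Its arguments: {"type":"object","properties":{"increments":{"type":"array"},"gripper":{"type":"number"}},"required":["increments"]}

```bash
mkdir -p pics; ls; cat > h.py <<'E'
import numpy as np, cv2
from cell import state, get_image, sign_off, recognise
def save(p,n): cv2.imwrite('pics/'+n+'.png', cv2.cvtColor(p['img'],cv2.COLOR_RGB2BGR))
def R(p):
    a=np.array(p['attitude'],float)
    if a.size==9: return a.reshape(3,3)
    from scipy.spatial.transform import Rotation as Ro
    return Ro.from_quat(a).as_matrix()
def proj(p,X):
    c=(np.atleast_2d(X)-np.array(p['origin']))@R(p); c=c*[1,-1,-1]
    u=c@np.array(p['intrinsics']).T; return u[:,:2]/u[:,2:]
def ray(p,uv,z):
    d=np.linalg.inv(np.array(p['intrinsics']))@[uv[0],uv[1],1]; d=R(p)@(d*[1,-1,-1]); o=np.array(p['origin'])
    return o+d*(z-o[2])/d[2]
E
python3 - <<'E'
from h import *
s=state(); print({k:np.round(v,3) for k,v in s.items()})
for n in ['side','top']:
    p=get_image(n); save(p,n+'1'); print(n,p.keys(),p['origin'],p['attitude'],p['intrinsics'])
    for o in ['pin','rack','tall_box_hole','tray','low_tray']:
        print(o,[(np.round(r['location']),round(r['p'],2),np.round(proj(p,r['location']))[0]) for r in recognise(p,o)])
E
```

```text
pics
{'clock': np.float64(0.0), 'q': array([-1.369,  0.116,  1.442, -0.   ,  1.584, -0.038]), 'qvel': array([-0.   ,  0.001, -0.001, -0.001,  0.001,  0.   ]), 'effort': array([-1.0000e-03, -7.2126e+01, -6.2261e+01,  7.8000e-02,  2.4000e-02,
       -0.0000e+00]), 'eef_pos': array([ 160.271, -655.494,  225.909]), 'orientation': array([ 0.993,  0.12 , -0.   , -0.001]), 'contact_force': array([-0.632, -0.421, -0.799]), 'wrist_torque': array([ 0.036, -0.008, -0.081]), 'finger_force': np.float64(0.0), 'gripper_width': np.float64(93.021)}
side dict_keys(['img', 'intrinsics', 'origin', 'attitude', 'shot']) [188.22426872 771.21316979 801.92834229] [-0.0530905   0.40226639  0.90597539 -0.12071344] [[456.75650513   0.         284.97827108]
 [  0.         456.75650513 208.55526989]
 [  0.           0.           1.        ]]
pin [(array([600., -40.,  89.]), 0.75, array([211., 181.])), (array([499., -38., 124.]), 0.74, array([248., 177.]))]
rack [(array([480.,  80.,  70.]), 0.77, array([241., 228.]))]
tall_box_hole [(array([507., 346., 100.]), 0.95, array([178., 312.])), (array([210., 369.,  98.])
[... 296 characters left out ...]
2  11.83565315 982.37101481] [ 0.03423831 -0.05655546 -0.69592856  0.7150613 ] [[417.55718      0.         277.51584426]
 [  0.         417.55718    207.57402525]
 [  0.           0.           1.        ]]
pin [(array([ 540., -133.,   93.]), 0.84, array([333., 142.])), (array([497., -41., 109.]), 0.64, array([291., 158.])), (array([592., -45.,  93.]), 0.56, array([293., 118.]))]
rack [(array([481.,  32.,  88.]), 0.96, array([257., 166.]))]
tall_box_hole [(array([504., 303., 100.]), 0.95, array([131., 150.])), (array([205., 323., 101.]), 0.82, array([110., 292.]))]
tray [(array([434., 303.,  60.]), 0.8, array([134., 186.]))]
low_tray [(array([ 460., -328.,   45.]), 0.56, array([413., 185.]))]
```

View pics/side1.png

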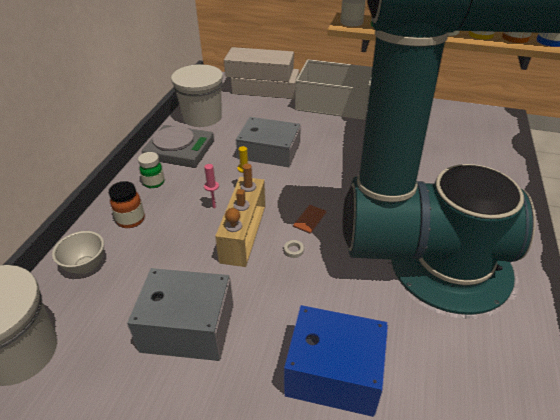

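View pics/top1.png

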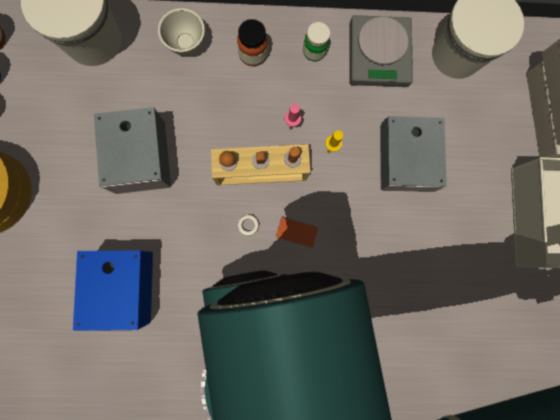

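The side picture shows the rack at (243,220) with three brown grips: (248,175), (241,197) and (232,215). The grey box at left (183,310) is the taller one, and the right grey box (269,140) is the lower. The blue box (337,357) isn't meant.

Could be taken for the pin, by top pixel:
- brown (293,155)
- scraper (261,157)
- pestle (228,158)
- pink (293,115)
- yellow (335,140)

I choose the brown one at (293,155) and will check it in a crop.

```bash
python3 - <<'E'
from h import *
a=cv2.imread('pics/side1.png')[135:275,190:290]; b=cv2.imread('pics/top1.png')[100:195,200:350]
a=cv2.resize(a,None,fx=4,fy=4,interpolation=3); b=cv2.resize(b,(400*1,253),interpolation=3)
o=np.zeros((560,800,3),np.uint8); o[:,:400]=a; o[:253,400:]=b
c=cv2.imread('pics/top1.png')[95:200,85:180]; c=cv2.resize(c,(271,300),interpolation=3); o[258:558,400:671]=c
cv2.imwrite('pics/c1.png',o)
E
```

```text
(no output)
```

View pics/c1.png

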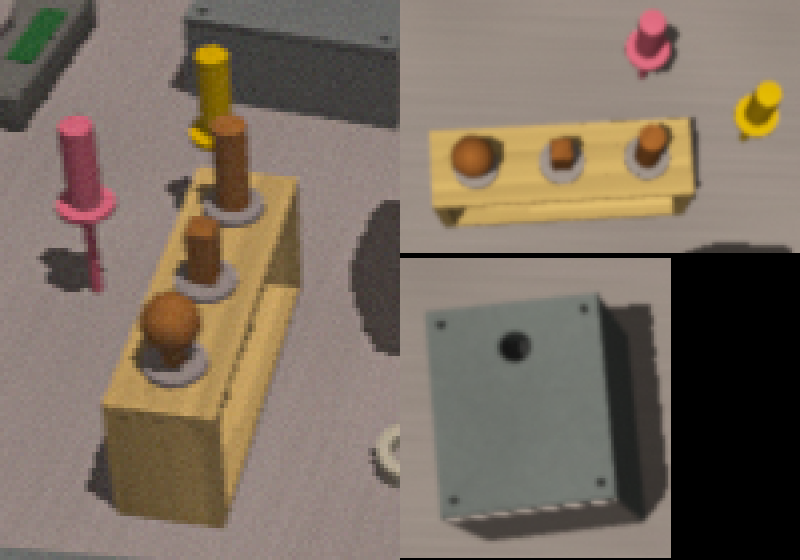

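The crop shows the pin: a straight brown cylinder at side (247,166) and top (294,152), hung in the rack end at lower y. The scraper and the ball-gripped pestle are in the other two holes. The pink and yellow pins stand apart. The tall box's hole is at top (125,126). Next I measure both precisely.

```bash
cat >> h.py <<'E'
from scipy.optimize import least_squares
def tri(obs):  # obs: list of (pic, uv) -> xyz, residual px
    f=lambda X: np.concatenate([proj(p,X)[0]-uv for p,uv in obs])
    r=least_squares(f,[480,100,100.]); return np.round(r.x,1), np.round(r.fun,1)
def blob(mask,near,rad=14):
    m=np.zeros_like(mask,np.uint8); cv2.circle(m,tuple(int(round(v)) for v in near),rad,1,-1); m=m*mask.astype(np.uint8)
    n,l,s,c=cv2.connectedComponentsWithStats(m); i=1+np.argmax(s[1:,4]); return c[i],s[i]
E
python3 - <<'E'
from h import *
S=get_image('side');T=get_image('top')
V=lambda p:p['img'].max(2)
print('lum',V(S)[296,150:166],V(T)[126,115:136])
hs,ss=blob(V(S)<55,(157,296),11); ht,st=blob(V(T)<55,(125,126),11); print('hole',hs,ss,ht,st, tri([(S,hs),(T,ht)]))
print('ray@100',ray(S,hs,100),ray(T,ht,100))
ls,s1=blob(V(S)<65,(254,129),9); lt,s2=blob(V(T)<65,(417,132),9); print('low',tri([(S,ls),(T,lt)]),s1[4],s2[4])
# pin handle: brown
def brown(p):
    h=cv2.cvtColor(p['img'],cv2.COLOR_RGB2HSV); return (h[...,0]<16)&(h[...,1]>125)
for p,n in((S,(247,175)),(T,(294,153))):
    c,s=blob(brown(p),n,15); print('handle',c,s)
# project a model pin for candidates
def cyl(x,y,z0,z1,r):
    a=np.linspace(0,2*np.pi,40); return np.vstack([np.c_[x+r*np.cos(a),y+r*np.sin(a),np.full(40,z)] for z in(z0,z1)])
obs=[]
for p,n in((S,(247,175)),(T,(294,153))):
    m=brown(p); mm=np.zeros(m.shape,np.uint8); cv2.circle(mm,n,17,1,-1); obs.append((p,(m&(mm>0)).astype(np.uint8)))
def sil(p,x,y):
    h=np.zeros((1680,2240),np.uint8); q=cv2.convexHull(np.round((proj(p,cyl(x,y,96,155,11))+.5)*4).astype(np.int32)); cv2.fillConvexPoly(h,q,255); return cv2.resize(h,(560,420),interpolation=cv2.INTER_AREA)/255
for k in (obs[:1],obs[1:],obs):
    best=min(((sum(np.abs(sil(p,x,y)-m)[...,].ravel()[(sil(p,x,y)>0).ravel()|(m>0).ravel()].sum() for p,m in k)),x,y) for x in np.arange(480,515,1.5) for y in np.arange(-60,-20,1.5)); print('pinfit',best)
# rack top corners by colour
def yel(p):
    h=cv2.cvtColor(p['img'],cv2.COLOR_RGB2HSV); return (h[...,0]>14)&(h[...,0]<30)&(h[...,1]>90)
for uv in ((211.2,149),(309.1,143.9),(310.2,172),(212,177.6)): print('rack',np.round(ray(T,uv,90),1))
# low + tall lid corners screws
E
```

```text
lum [100  73  38  28  14  30  38  37  37  35  49  46  26  66  95 107] [117 118 117 110  82  43  23  21  22  23  22  32  50  55  56  74 107 120
 120 120 119]
hole [157.10447761 295.35820896] [152 292  11   9  67] [124.18461538 125.8       ] [120 122   9   9  65] (array([559.5, 321.5,  99.4]), array([ 0.4,  0.1, -0.1, -0.5]))
ray@100 [560.03958952 321.77449486 100.        ] [558.16562027 320.99500114 100.        ]
low (array([ 579.7, -330. ,   66.5]), array([ 0.1,  0. , -0. , -0.1])) 16 65
handle [247.31481481 175.14814815] [243 164   9  24 162]
handle [293.71428571 153.9047619 ] [289 147  11  15 126]
pinfit (np.float64(77.14901960784313), np.float64(501.0), np.float64(-42.0))
pinfit (np.float64(40.68627450980392), np.float64(499.5), np.float64(-45.0))
pinfit (np.float64(121.60392156862744), np.float64(502.5), np.float64(-45.0))
rack [515.8 133.1  90. ]
rack [534.7 -81.1  90. ]
rack [471.6 -84.4  90. ]
rack [452.4 128.5  90. ]
```

```bash
cat >> h.py <<'E'
from scipy.spatial.transform import Rotation as Ro
def go(x,y,z,yaw=None):
    s=state(); r=Ro.from_quat(s['orientation']).as_matrix(); d=r.T@(np.array([x,y,z])-s['eef_pos'])
    cy=np.degrees(np.arctan2(r[1,0],r[0,0])); print('pos',np.round(s['eef_pos'],1),'tilt z',np.round(r[:,2],4),'yaw',round(cy,2),'shift mm',np.round(d,1),'turn',None if yaw is None else round(cy-yaw,2),'t',s['clock'])
E
python3 - <<'E'
from h import *
S=get_image('side');T=get_image('top')
V=lambda p:p['img'].max(2)
for th in (60,75,85):
    hs,ss=blob(V(S)<th,(157,296),11); ht,st=blob(V(T)<th,(125,126),11); print('hole',ss,st,tri([(S,hs),(T,ht)]),ray(T,ht,100)[:2])
go(500.5,-45,226,5.0)
E
```

```text
hole [151 292  13   9  80] [120 121  10  10  77] (array([560.4, 321.3,  97.6]), array([ 0.5,  0.2, -0.1, -0.6])) [558.35852727 320.15388702]
hole [151 291  13  10  96] [120 121  11  10  87] (array([560.6, 321.1,  97. ]), array([ 0.4,  0.1, -0.1, -0.5])) [558.60870143 319.82377963]
hole [151 291  13  10 104] [119 121  12  11 100] (array([560.4, 321. ,  97.3]), array([ 0.4,  0.1, -0.1, -0.5])) [558.40978065 319.8034552 ]
pos [ 160.3 -655.7  226.7] tilt z [-0. -0. -1.] yaw 13.74 shift mm [ 475.5 -512.4    0.7] turn 8.74 t 0.8
```

{"fn": "step_arm", "kwargs": {
  "increments": [
    [[0.033,-0.036,0,0],[0.067,-0.072,0,1],[0.101,-0.108,0,2],[0.135,-0.145,0,3],[0.169,-0.182,0,4],[0.203,-0.219,0,6],[0.237,-0.255,0,7],[0.271,-0.292,0,8.74]]
  ],
  "gripper": 0
}}

```text
clock: 1.6
eef_pos: [354.4, -306.3, 226.9]
orientation: [0.999, 0.043, 0.0, 0.0]
contact_force: [0.6, -0.5, -0.2]
gripper_width: 46.3
finger_force: 0.0
```

```bash
python3 -c "
from h import *
go(500.5,-45,226,5.0)"
```

```text
pos [ 354.4 -306.3  226.9] tilt z [ 6.e-04 -6.e-04 -1.e+00] yaw 4.93 shift mm [ 168.  -247.8    0.9] turn -0.07 t 1.6
```

{"fn": "step_arm", "kwargs": {
  "increments": [
    [[0.027,-0.04,0,0],[0.054,-0.08,0,0],[0.081,-0.12,0,0],[0.108,-0.16,0,0],[0.135,-0.2,0,0],[0.157,-0.232,0,0],[0.168,-0.248,0,0],[0.168,-0.248,0,0]]
  ]
}}

```text
clock: 2.4
eef_pos: [500.4, -44.5, 226.5]
orientation: [0.999, 0.045, -0.0, -0.0]
contact_force: [-0.1, -0.6, 0.3]
gripper_width: 46.7
finger_force: 0.0
```

```bash
python3 - <<'E'
from h import *
go(500.5,-45,119,5.0)
S=get_image('side');T=get_image('top')
o=np.hstack([cv2.resize(p['img'][y:y+150,x:x+100],(400,600),interpolation=3) for p,x,y in((S,200,90),(T,240,70))])
save({'img':o},'c2')
E
```

```text
pos [500.4 -44.5 226.5] tilt z [-3.e-04  4.e-04 -1.e+00] yaw 5.17 shift mm [1.000e-01 6.000e-01 1.075e+02] turn 0.17 t 2.4
```

View pics/c2.png

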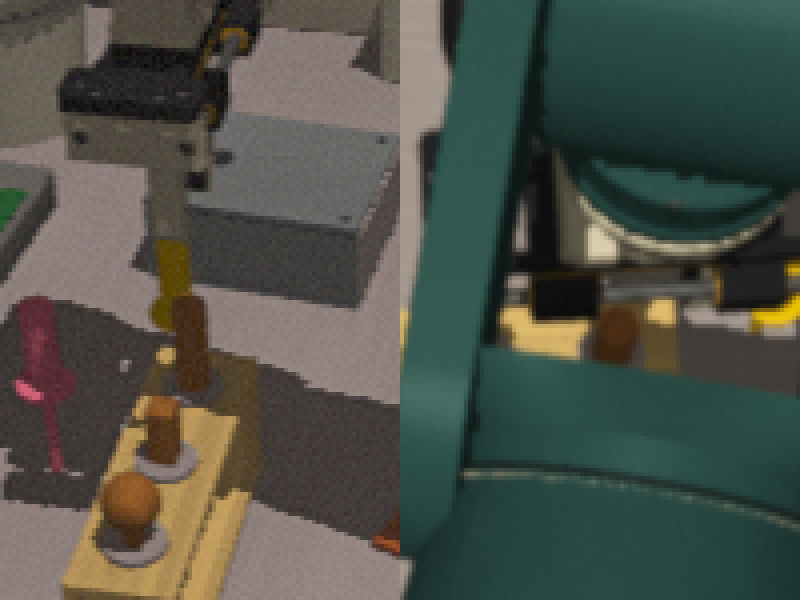

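The side crop shows the finger at (175,240) just above the brown handle (190,340), and nothing is in the way. I descend, close and test.

{"fn": "step_arm", "kwargs": {
  "increments": [
    [[0,0,0.03,0],[0,0,0.055,0],[0,0,0.075,0],[0,0,0.09,0],[0,0,0.1,0],[0,0,0.107,0],[0,0,0.107,0]]
  ]
}}

```text
clock: 3.2
eef_pos: [499.5, -46.7, 119.3]
orientation: [0.999, 0.043, -0.0, -0.0]
contact_force: [-0.2, 0.3, 0.3]
gripper_width: 46.7
finger_force: 0.0
```

{"fn": "step_arm", "kwargs": {
  "increments": [
    [[0,0,0,0],[0,0,0,0],[0,0,0,0],[0,0,0,0],[0,0,0,0]]
  ],
  "gripper": 1
}}

```text
clock: 3.7
eef_pos: [499.9, -46.4, 120.1]
orientation: [0.999, 0.044, 0.0, 0.0]
contact_force: [-0.5, 0.3, 4.4]
gripper_width: 21.5
finger_force: 30.0
```

{"fn": "step_arm", "kwargs": {
  "increments": [
    [[0,0,-0.015,0],[0,0,-0.04,0],[0,0,-0.075,0],[0,0,-0.11,0],[0,0,-0.14,0],[0,0,-0.155,0],[0,0,-0.16,0],[0,0,-0.16,0]]
  ]
}}

```text
clock: 4.5
eef_pos: [499.7, -46.4, 279.3]
orientation: [0.999, 0.044, -0.0, -0.0]
contact_force: [-0.2, -0.1, -1.8]
gripper_width: 21.3
finger_force: 30.0
```

```bash
python3 - <<'E'
from h import *
go(560,321,280,5.0)
s=state(); print(s['gripper_width'],s['finger_force'],s['contact_force'])
S=get_image('side');T=get_image('top')
x,y,z=s['eef_pos']; print(proj(S,[[x,y,z],[x,y,z-99.5]]))
c=proj(S,[x,y,z-50])[0].astype(int)
save({'img':cv2.resize(S['img'][max(0,c[1]-75):c[1]+75,c[0]-75:c[0]+75],(600,600),interpolation=3)},'c3'); print(c)
E
```

```text
pos [499.7 -46.4 279.3] tilt z [-3.e-04  0.e+00 -1.e+00] yaw 5.0 shift mm [  92.1 -360.8   -0.7] turn -0.0 t 4.5
21.28033659889004 29.999706745147705 [-0.23618668 -0.08319483 -1.77357295]
[[244.9402304  118.50200943]
 [247.41465285 155.86808129]]
[246 137]
```

View pics/c3.png

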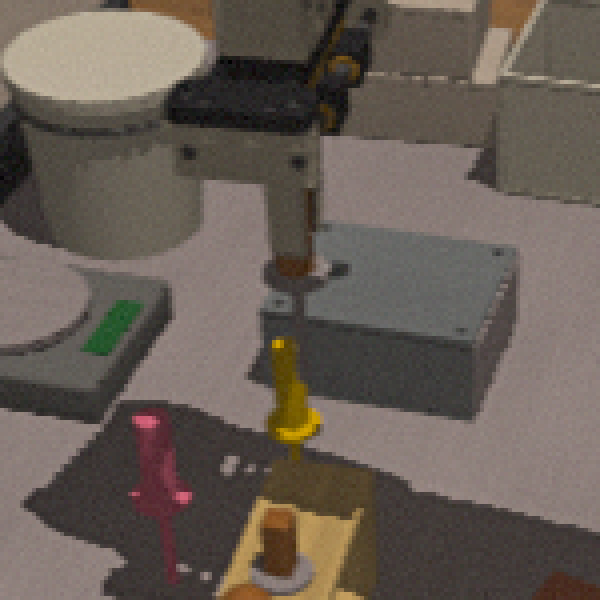

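The pin is held straight: collar at crop (297,272), shaft below it, agreeing with the projection within about 1 mm. I traverse to the tall box.

{"fn": "step_arm", "kwargs": {
  "increments": [
    [[0.007,-0.028,0,0],[0.018,-0.07,0,0],[0.03,-0.118,0,0],[0.042,-0.165,0,0],[0.054,-0.212,0,0],[0.066,-0.259,0,0],[0.078,-0.306,0,0],[0.086,-0.337,0,0]]
  ]
}}

```text
clock: 5.4
eef_pos: [555.5, 299.7, 277.5]
orientation: [0.999, 0.044, -0.001, 0.0]
contact_force: [0.4, -0.9, -1.2]
gripper_width: 21.6
finger_force: 30.0
```

{"fn": "step_arm", "kwargs": {
  "increments": [
    [[0.004,-0.015,0,0],[0.006,-0.023,0,0],[0.006,-0.024,0,0],[0.006,-0.024,0,0]]
  ]
}}

```text
clock: 5.8
eef_pos: [559.9, 320.2, 279.6]
orientation: [0.999, 0.043, -0.0, 0.0]
contact_force: [-0.4, -0.8, -1.3]
gripper_width: 21.5
finger_force: 30.0
```

```bash
python3 - <<'E'
from h import *
go(560,321,225,5.0)
s=state(); print(s['gripper_width'],s['contact_force'])
E
```

```text
pos [559.9 320.2 279.6] tilt z [-1.e-04 -3.e-04 -1.e+00] yaw 4.95 shift mm [ 0.1 -0.8 54.6] turn -0.05 t 5.8
21.500989567844755 [-0.37284566 -0.77141684 -1.3455639 ]
```

{"fn": "step_arm", "kwargs": {
  "increments": [
    [[0,0,0.02,0],[0,0,0.045,0],[0,0,0.06,0],[0,0,0.067,0],[0,0,0.067,0]]
  ]
}}

```text
clock: 6.3
eef_pos: [559.8, 320.6, 212.3]
orientation: [0.999, 0.043, -0.0, 0.0]
contact_force: [0.0, -0.4, -0.1]
gripper_width: 21.8
finger_force: 30.0
```

```bash
python3 - <<'E'
from h import *
go(560,321,200,5.0)
s=state()
S=get_image('side');T=get_image('top')
x,y,z=s['eef_pos']; print(proj(S,[[x,y,z-99.5],[x,y,z-30],[560,321,100]]))
A=cv2.resize(S['img'][230:330,115:215],(400,400),interpolation=3);B=cv2.resize(T['img'][80:180,80:180],(400,400),interpolation=3)
save({'img':np.hstack([A,B])},'c4')
E
```

```text
pos [559.8 320.6 212.3] tilt z [-7.e-04 -4.e-04 -1.e+00] yaw 4.97 shift mm [ 0.2 -0.4 12.3] turn -0.03 t 6.3
[[156.22185952 290.71134685]
 [148.84905644 266.37487049]
 [157.3124166  295.04233242]]
```

View pics/c4.png

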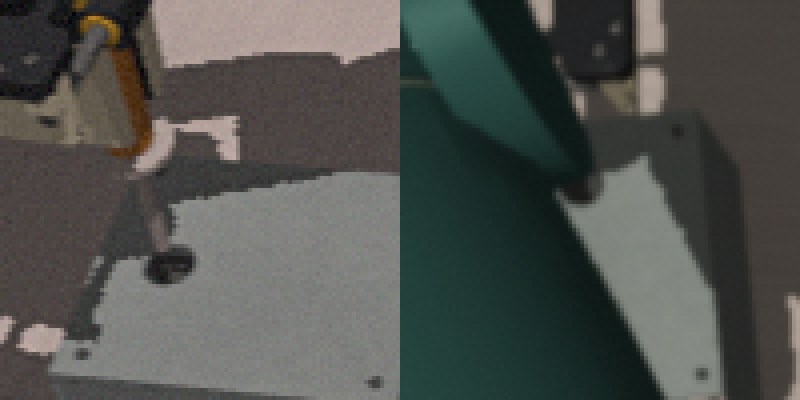

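The side crop shows the shaft tip at (163,250), directly over the hole at (171,265). I go in.

{"fn": "step_arm", "kwargs": {
  "increments": [
    [[0,0,0.012,0],[0,0,0.025,0],[0,0,0.036,0],[0,0,0.041,0],[0,0,0.044,0],[0,0,0.046,0],[0,0,0.046,0]]
  ]
}}

```text
clock: 7.1
eef_pos: [559.9, 321.2, 166.9]
orientation: [0.999, 0.044, 0.0, -0.0]
contact_force: [-1.4, -0.8, 0.8]
gripper_width: 21.5
finger_force: 30.0
```

{"fn": "step_arm", "kwargs": {
  "increments": [
    [[0,0,0.002,0],[0,0,0.004,0],[0,0,0.005,0],[0,0,0.005,0]]
  ]
}}

```text
clock: 7.5
eef_pos: [560.0, 321.2, 161.6]
orientation: [0.999, 0.044, 0.0, -0.0]
contact_force: [-1.2, -0.6, 3.4]
gripper_width: 21.0
finger_force: 30.0
```

```bash
python3 - <<'E'
from h import *
go(560,321,200,5.0)
T=get_image('top');S=get_image('side')
for p in (S,T):
  for o in ('tray','low_tray'): print([(np.round(r['location']),round(r['p'],2)) for r in recognise(p,o)])
A=cv2.resize(S['img'][230:380,115:265],(400,400),interpolation=3);B=cv2.resize(T['img'][80:230,80:230],(400,400),interpolation=3)
save({'img':np.hstack([A,B])},'c5')
E
```

```text
pos [560.  321.2 161.6] tilt z [ 2.e-04  1.e-04 -1.e+00] yaw 5.0 shift mm [  0.    0.2 -38.4] turn -0.0 t 7.5
[(array([416., 308.,  37.]), 0.66), (array([132., 321.,  77.]), 0.45)]
[(array([ 455., -304.,   31.]), 0.61)]
[(array([429., 252.,  37.]), 0.64)]
[(array([ 454., -327.,   43.]), 0.78)]
```

View pics/c5.png

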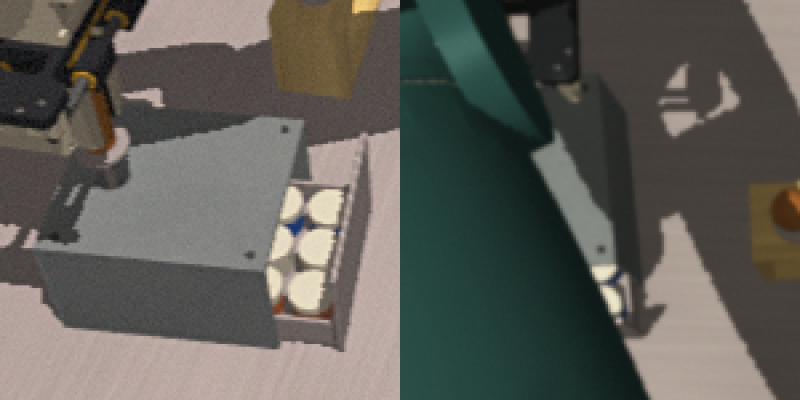

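The tray is out: side crop (320,240) shows the open drawer. Now I retract straight up.

{"fn": "step_arm", "kwargs": {
  "increments": [
    [[0,0,-0.012,0],[0,0,-0.03,0],[0,0,-0.055,0],[0,0,-0.085,0],[0,0,-0.105,0],[0,0,-0.115,0],[0,0,-0.118,0],[0,0,-0.118,0]]
  ]
}}

```text
clock: 8.6
eef_pos: [559.8, 321.2, 279.5]
orientation: [0.999, 0.044, -0.0, 0.0]
contact_force: [0.5, -0.0, -1.8]
gripper_width: 21.4
finger_force: 30.0
```

```bash
python3 - <<'E'
from h import *
go(499.9,-46.3,280,5.0)
E
```

```text
pos [559.8 321.2 279.5] tilt z [-2.e-04 -1.e-04 -1.e+00] yaw 5.0 shift mm [-91.7 360.8  -0.5] turn -0.0 t 8.6
```

{"fn": "step_arm", "kwargs": {
  "increments": [
    [[-0.007,0.028,0,0],[-0.018,0.07,0,0],[-0.03,0.118,0,0],[-0.042,0.165,0,0],[-0.054,0.212,0,0],[-0.066,0.259,0,0],[-0.078,0.306,0,0],[-0.086,0.337,0,0]]
  ]
}}

```text
clock: 9.4
eef_pos: [502.5, -24.5, 278.5]
orientation: [0.999, 0.043, -0.001, 0.0]
contact_force: [0.6, 0.7, -1.8]
gripper_width: 21.6
finger_force: 30.0
```

{"fn": "step_arm", "kwargs": {
  "increments": [
    [[-0.004,0.015,0,0],[-0.0055,0.022,0,0],[-0.006,0.024,0,0],[-0.006,0.024,0,0],[-0.006,0.024,0,0]]
  ]
}}

```text
clock: 9.9
eef_pos: [499.8, -45.7, 279.4]
orientation: [0.999, 0.044, -0.0, -0.0]
contact_force: [-0.3, 0.1, -1.3]
gripper_width: 21.3
finger_force: 30.0
```

```bash
python3 - <<'E'
from h import *
go(499.9,-46.3,120,5.0)
s=state();S=get_image('side');x,y,z=s['eef_pos']; print(proj(S,[[x,y,z-27],[x,y,z-99.5]]))
save({'img':cv2.resize(S['img'][62:212,171:321],(600,600),interpolation=3)},'c6')
E
```

```text
pos [499.8 -45.7 279.4] tilt z [-3.e-04  2.e-04 -1.e+00] yaw 5.05 shift mm [  0.    0.7 159.4] turn 0.05 t 9.9
[[245.45012085 129.26213682]
 [247.2307566  156.01130652]]
```

View pics/c6.png

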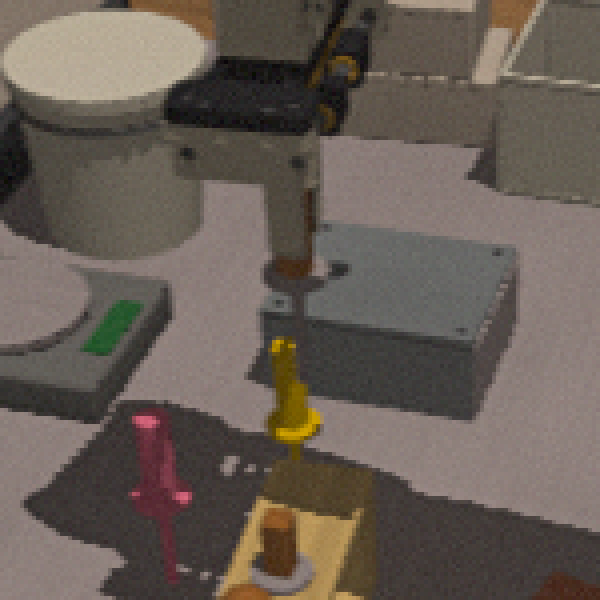

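The picture matches the one after pick-up (collar at (296,274)), so the pin hasn't shifted in the hand. I lower it into its hole.

{"fn": "step_arm", "kwargs": {
  "increments": [
    [[0,0,0.03,0],[0,0,0.06,0],[0,0.0005,0.08,0],[0,0.0005,0.09,0],[0,0.0005,0.1,0],[0,0.0005,0.11,0],[0,0.0005,0.12,0],[0,0.0005,0.12,0]]
  ]
}}

```text
clock: 10.75
eef_pos: [499.4, -46.8, 158.5]
orientation: [0.999, 0.044, -0.001, -0.0]
contact_force: [-0.7, 0.4, -1.4]
gripper_width: 21.5
finger_force: 30.0
```

{"fn": "step_arm", "kwargs": {
  "increments": [
    [[0,0,0.012,0],[0,0,0.022,0],[0,0,0.03,0],[0,0,0.035,0],[0,0,0.037,0],[0,0,0.038,0],[0,0,0.038,0]]
  ]
}}

```text
clock: 11.45
eef_pos: [499.9, -46.9, 121.8]
orientation: [0.999, 0.044, 0.0, 0.0]
contact_force: [-0.4, 0.9, -0.8]
gripper_width: 22.1
finger_force: 30.0
```

{"fn": "step_arm", "kwargs": {
  "increments": [
    [[0,0,0.001,0],[0,0,0.0015,0],[0,0,0.0015,0],[0,0,0.0015,0]]
  ]
}}

```text
clock: 11.85
eef_pos: [499.8, -46.9, 120.2]
orientation: [0.999, 0.044, 0.0, 0.0]
contact_force: [0.4, -0.6, -1.9]
gripper_width: 21.4
finger_force: 30.0
```

{"fn": "step_arm", "kwargs": {
  "increments": [
    [[0,0,0,0],[0,0,0,0],[0,0,0,0],[0,0,0,0],[0,0,0,0]]
  ],
  "gripper": 0
}}

```text
clock: 12.35
eef_pos: [499.8, -46.9, 120.2]
orientation: [0.999, 0.044, 0.0, 0.0]
contact_force: [-0.1, -0.0, -1.0]
gripper_width: 46.7
finger_force: 0.0
```

{"fn": "step_arm", "kwargs": {
  "increments": [
    [[0,0,-0.01,0],[0,0,-0.03,0],[0,0,-0.055,0],[0,0,-0.08,0],[0,0,-0.105,0],[0,0,-0.125,0],[0,0,-0.14,0],[0,0,-0.14,0]]
  ]
}}

```text
clock: 13.15
eef_pos: [500.2, -47.0, 262.5]
orientation: [0.999, 0.044, 0.001, 0.0]
contact_force: [-1.3, 0.4, 0.6]
gripper_width: 46.8
finger_force: 0.0
```

{"fn": "step_arm", "kwargs": {
  "increments": [
    [[-0.02,0,0,0],[-0.05,0,0,0],[-0.08,0,0,0],[-0.11,0,0,0],[-0.11,0,0,0]]
  ]
}}

```text
clock: 13.65
eef_pos: [388.1, -56.7, 259.8]
orientation: [0.999, 0.043, 0.0, 0.0]
contact_force: [0.1, 0.1, 0.2]
gripper_width: 46.5
finger_force: 0.0
```

```bash
python3 - <<'E'
from h import *
S=get_image('side');T=get_image('top')
for p in (S,T): print([(np.round(r['location']),round(r['p'],2)) for o in('pin','tray','low_tray') for r in recognise(p,o)])
A=cv2.resize(S['img'][100:400,100:300],(400,600),interpolation=3);B=cv2.resize(S['img'][120:270,190:290],(400,600),interpolation=3)
save({'img':np.hstack([A,B])},'c7')
E
```

```text
[(array([598., -39.,  88.]), 0.91), (array([498., -35., 122.]), 0.78), (array([ 551., -129.,  116.]), 0.63), (array([416., 308.,  35.]), 0.56), (array([132., 320.,  76.]), 0.52), (array([ 454., -305.,   29.]), 0.54)]
[(array([418., 299.,  36.]), 0.7), (array([ 458., -347.,   42.]), 0.68)]
```

View pics/c7.png

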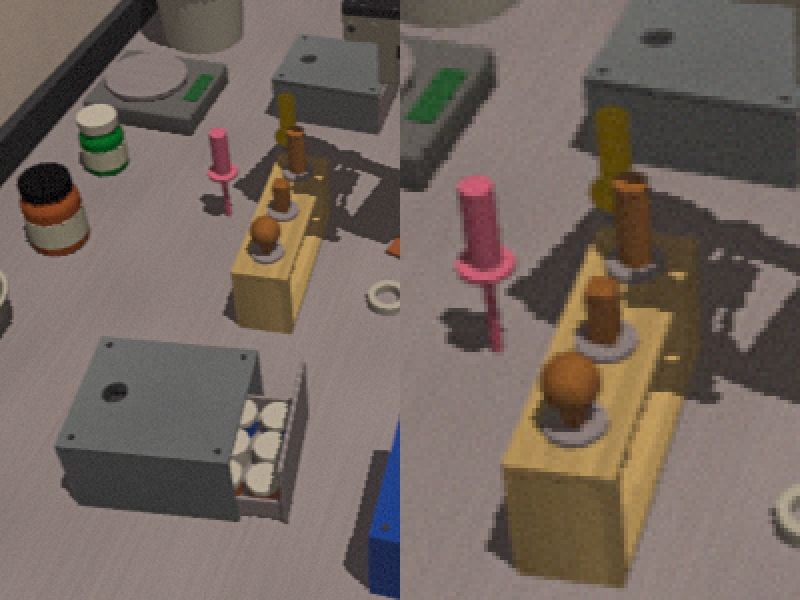

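The picture shows the pin hanging upright in its own hole (right crop (633,220), collar at (635,262) on the shelf). The tall box's tray is out at left crop (262,450), and the low box is shut. The gripper is clear.

```bash
python3 -c "
from cell import sign_off
print(sign_off())"
```

```text
the job is handed in; nothing more can be done
None
```

I handed the job in after about 14 s of robot time: the pin opened the taller box's tray, it hangs upright again in its own rack hole with the gripper clear, and the lower box still looked shut in the last picture.

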